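Flip the peg plate over the edge of the apparatus board

TASK

The white peg plate was left standing on its pegs on the bench. Without gripping or lifting it, push it with the fingertips against the front edge of the wooden stand board until it tips up on edge there and flips over, then push it on until it lies flat with its pegs pointing up and clearly more than half of it rests on the board. Leave all the other things where they are.

Things in the scene. Friction and masses are not known exactly. Their poses are not given: they have to be found in the camera images.
- plate_center (a point): centre of the 160 (own x) x 100 (own y) x 8 mm slab of the loose white plastic peg plate (150 to 260 g). At the start it stands on its pegs, own +z up: slab underside 30 mm, this point 34 mm, top 38 mm above the bench. Its +x end faces the board's front edge, 25 to 65 mm away, turned up to 0.2 rad. Lying pegs-up, own z points straight down
- plate: the same peg plate, same axes; origin under its centre, level with the peg tips. 12 pegs, 10 mm in diameter and 30 mm long, stick out of the slab's -z face, in 4 rows along x (30 mm apart) by 3 along y (30 mm apart). The slab overhangs the outermost pegs by 30 mm at the two x ends and 15 mm at the sides
- board: fixed wooden board of a laboratory stand, 36 mm thick, 190 mm deep (own x), 280 mm wide (own y). Origin at the middle of its vertical front face, at bench level; +x points from the front edge across the board, +z up; its top is at z = 36 mm. A steel rod 340 mm high with a cross bar at 270 mm stands on it at x = 155, y = -100 mm, on a 50 x 90 mm foot
- beaker: bystander: small glass beaker, 62 mm across, 80 mm high; origin at the centre of its underside
- jar: bystander: squat glass jar with a black cap, 44 mm across, 45 mm high; origin at the centre of its underside
- stopper_a: bystander: black rubber stopper, 38 mm across, 32 mm high, standing on the wooden board; origin at the centre of its underside
- stopper_b: bystander: black rubber stopper, 38 mm across, 32 mm high, on the bench; origin at the centre of its underside
- reagent: bystander: brown glass bottle, 64 mm across, 120 mm high; origin at the centre of its underside
- spatula: bystander: spatula with a wooden handle, 170 mm long, lying on the bench
- clamp: bystander: loose metal boss head with a black thumbscrew, about 80 mm long, 26 mm high
Mind the look-alikes: they are no part of the job. What is meant by the plate is not pink, and is the larger of those in its own colour.

How it is judged:
By the outcome, as a careful person would: the job done as asked, in the order asked, and still so for the second after the job is handed in, with the robot touching nothing.
It also fails if it takes over 67 s, if anything falls off the work surface, if the arm or the gripper's body presses on something with over 40 N, if the wrist force passes 120 N, or if a joint passes its speed limit or range.

ROBOT

A 6-joint arm with a two-finger parallel gripper is mounted at the origin on the work surface. World frame = base frame: x ahead of the robot, y to its left, z up, the work surface at z = 0. Lengths are in m, angles in rad, forces in N, time in s.
With the tool pointing down it reaches from about 0.275 to 0.875 m from the base axis. Payload 12.5 kg.
Tool frame: the origin (TCP) lies midway between the tips of the shut fingers; the grasp point (between the pads) lies 19 mm behind it; z points along the fingers, y is the direction in which the jaws open and shut (so a half turn about z gives the same grasp; the last joint's range is limited). The gripper opens to 85 mm and grips with 20 to 120 N. Pads are 22 mm wide; open, the fingers measure 114 mm over their backs; the gripper's body (76 mm by 85 mm) begins 54 mm behind the grasp point. The pads swing forward as they close: fully open they stand 13 mm farther back than shut.
Start: joints at [1.04, 0.351, 1.652, -0, 1.139, -0.085], TCP at [0.237, 0.496, 0.206] pointing down, gripper open.
Joint ranges: [-2.75, 2.75], [-0.79, 2.1], [0.01, 2.65], [-1.57, 4.71], [0.07, 3.14], [-2.87, 2.87]. Speed limits (rad/s): [2.22, 2.22, 2.79, 3.14, 3.14, 3.14].

INTERFACE

Orientations are given as a unit quaternion [x, y, z, w].
In Python, from workcell import manip, viewer, job gives the robot as it stands. The module is installed in compiled form; this text tells all that it offers.
- The arm moves only by the tool apply_moves, never from a script. Its argument "increments" is a list of rows, each a list of 3 entries, a list of its own where there are three numbers: the shift along the tool's x, y, z in m, then the turn about the tool's z in rad, then the closure, from 0 (fully open) to 1 (shut). A call has 1 to 20 rows; each row shifts and turns the commanded pose from where the row before left it, along the tool's axes as they then stand; what a row does not reach is not made up. A row lasts 1/10 s, in which the tool goes at most 50 mm and 8.59 degrees, less where a joint would pass 70% of its speed; a pose out of reach is approached as far as the arm can. A call is refused whole if a number of a shift passes 0.05 or a number of a turn 0.15, either way. A call with a gripper value outside its range is refused whole. The fingers move at their own pace and stop on an object; "squeeze" is the grip in N (left out, the last holds). Time passes only in rows, so rows that do not move let the fingers close. It gives the time, the measured TCP pose, the force and the opening at its end, in the units of the state.
- manip.state(): the state, without advancing time (a new reading comes with each control period).
- viewer.snapshot(name): name is "scene" or "top" or "wrist"; returns a dict with "color" (480x640x3 uint8, red, green, blue), "range_z" (480x640 float32, m along the optical axis (not along the pixel's ray), 0 where there is no reading), "K" (3x3 intrinsics, pixels), "pose" (4x4, takes a point from camera to world coordinates). Camera axes: x right, y down, z forward; pixel columns grow to the right and rows downward; lengths in m; the calibration is good to about 2 mm. The wrist camera is an equidistant fisheye: a pixel r from the principal point sees the ray r / f radians off the axis. A picture is of the moment at which its call begins.
- job.finish_job(): hands the job in, once; it reports no verdict.
Trained networks look in the newest picture that a camera, given by its name, has taken for a name from the list of things; names that differ only in an ending like _2 or _b are one class to them, and where a whole thing is asked for, a point or a joint stands for the part that bears it (a point fixed in the world has none). Each returns a list of dicts, best first, with "score" (0 to 1); they miss things now and then, are a little off and sometimes report something else, mostly with a low value. They report only what shows in the picture. A call takes as long as a camera call. They do not tell look-alikes from the thing itself.
- viewer.look_for(camera, target): "extent" ([centre column, centre row, width, height] in pixels, round what is visible of it).
- viewer.trace(camera, target): "region" (480x640 bool, what is visible of it) and "extent" ([centre column, centre row, width, height] in pixels, round what is visible of it).
- viewer.landmark_of(camera, target): "location" ([column, row] in pixels: a listed point, or the origin of a listed thing).
The state is a dict: "t": time; "joint_positions": joint angles; "joint_vel": joint speeds; "effort": joint torques, N m; "eef_pos": TCP position; "ee_rot": TCP orientation; "ft_force": force on the tool from outside, world axes, zero at the start; "wrist_torque": the same for the moment, N m; "grip_width": opening from 0.0 (shut) to 1.0 (fully open).
Only numpy, scipy, OpenCV 4.12 (cv2) and the standard library are available. Lean on these libraries where they do the work, as an engineer would, in place of code of your own. Each camera call takes 0.05 s, during which the arm holds its last target.

## Working session

There is one attempt and no reset: what is moved stays moved. The work goes in short steps, Python scripts to look and compute and a tool call to move; the robot and the scene stay as the last step left them, time stands still between calls to the robot, and variables do not carry over. Pictures are saved under pics/ and viewed, and the job is handed in when it is done.

Besides the shell and the picture viewer there is one more tool, called as name(argument=value, ...) on one line, values as JSON. apply_moves: Moves the arm, as the interface text tells. Its arguments: {"type":"object","properties":{"increments":{"type":"array"},"squeeze":{"type":"number"}},"required":["increments"]}

```bash
mkdir -p pics; ls
python3 - <<'E'
from workcell import manip, viewer, job
import cv2
s=manip.state();print(s)
for n in ["scene","top"]:
    d=viewer.snapshot(n);cv2.imwrite(f"pics/{n}0.png",d["color"][:,:,::-1]);print(n,d["K"],d["pose"])
    for t in ["plate","board"]:
        for r in viewer.look_for(n,t)[:4]:print(n,t,r)
E
```

```text
pics
{'t': 0.0, 'joint_positions': array([ 1.04040830e+00,  3.51245651e-01,  1.65242956e+00,  4.65490370e-06,
        1.13909464e+00, -8.45813663e-02]), 'joint_vel': array([-6.92302902e-04,  1.38306543e-03, -7.81458144e-05, -3.55767564e-04,
       -4.31109791e-04,  7.24485338e-05]), 'effort': array([ 2.78448597e-04, -5.06109989e+01, -2.91400641e+01, -6.10139318e-05,
        4.58885581e-03,  4.76168634e-05]), 'eef_pos': array([0.23693529, 0.49594782, 0.2057512 ]), 'ee_rot': array([ 2.21062964e-01,  9.75259360e-01, -5.60352936e-04, -1.80160968e-04]), 'ft_force': array([-0.73251847,  0.18556951, -0.17666222]), 'wrist_torque': array([ 0.04010075, -0.00234167,  0.05288043]), 'grip_width': 0.9985013222450284}
scene [[616.27066606   0.         318.79518616]
 [  0.         616.27066606 239.63349941]
 [  0.           0.           1.        ]] [[-0.75567899  0.46260618 -0.46362139  1.16839842]
 [ 0.65490436  0.54133723 -0.52730853  0.6734914 ]
 [ 0.00703933 -0.70210364 -0.71203997  1.0507342 ]
 [ 0.          0.          0.          1.        ]]
scene plate {'extent': [327.8, 272.6, 86.0, 55.3]
[... 174 characters left out ...]
5.2, 183.8, 139.3, 206.5], 'score': 0.91}
scene board {'extent': [263.4, 149.3, 58.7, 36.5], 'score': 0.38}
top [[507.75143716   0.         316.6994867 ]
 [  0.         507.75143716 239.55422693]
 [  0.           0.           1.        ]] [[ 0.01157058 -0.99308761  0.11680379  0.39713213]
 [-0.99992417 -0.01099886  0.00553813 -0.0785217 ]
 [-0.00421514 -0.11685901 -0.99313957  1.35028703]
 [ 0.          0.          0.          1.        ]]
top plate {'extent': [193.9, 274.6, 73.3, 53.1], 'score': 0.98}
top plate {'extent': [289.4, 238.4, 67.9, 57.0], 'score': 0.9}
top plate {'extent': [265.9, 201.7, 18.1, 10.7], 'score': 0.57}
top board {'extent': [381.5, 230.2, 109.7, 117.2], 'score': 0.91}
```

View pics/scene0.png

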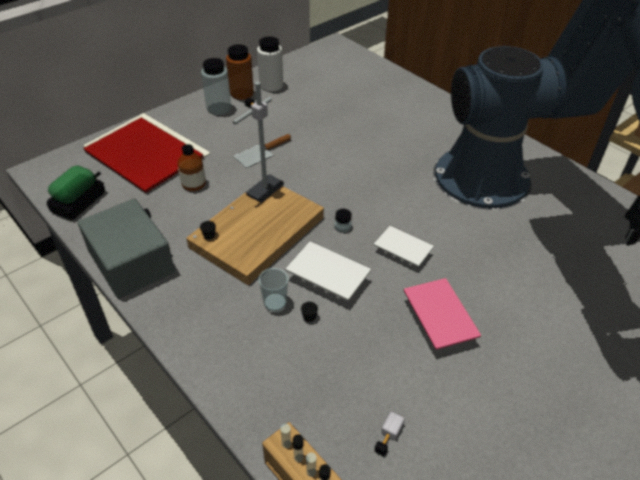

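View pics/top0.png

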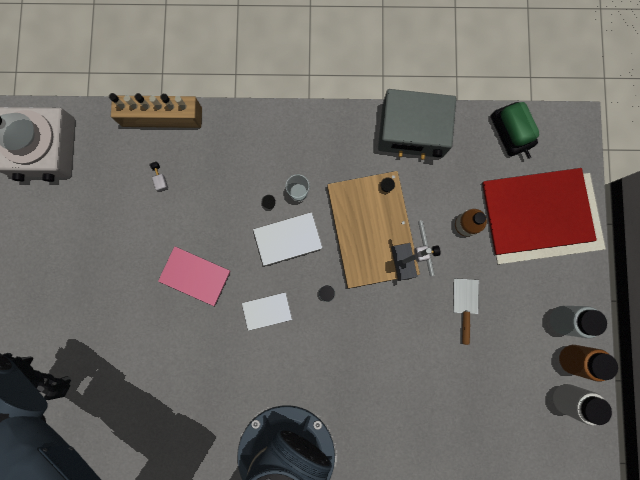

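Candidates for the plate in the top view are the large white slab (288,239), the small white slab (267,311) and the pink slab (194,275). The target isn't pink and is the larger white one, so I choose (288,239). The board is at (372,230), the beaker at (297,187), stopper_b at (268,202) and the jar at (327,293).

```bash
cat > h.py <<'E'
from workcell import manip, viewer, job
import cv2, numpy as np
def cloud(d):
    z=d["range_z"];K=d["K"];v,u=np.mgrid[0:480,0:640]
    p=np.stack([(u-K[0,2])/K[0,0]*z,(v-K[1,2])/K[1,1]*z,z],-1)
    P=p@d["pose"][:3,:3].T+d["pose"][:3,3]; P[z<=0]=np.nan
    return P
def proj(d,p):
    c=np.linalg.inv(d["pose"])@np.append(p,1);q=d["K"]@c[:3];return q[:2]/q[2]
E
python3 - <<'E'
from h import *
d=viewer.snapshot("top");P=cloud(d);im=d["color"]
cv2.imwrite("pics/crop0.png",cv2.resize(im[160:320,220:440,::-1],None,fx=3.5,fy=3.5,interpolation=cv2.INTER_CUBIC))
hsv=cv2.cvtColor(im,cv2.COLOR_RGB2HSV)
def rect(m,name,zr):
    m=m&(P[...,2]>zr[0])&(P[...,2]<zr[1])
    n,l,st,c=cv2.connectedComponentsWithStats(m.astype(np.uint8))
    k=1+np.argmax(st[1:,4]);mm=l==k
    xy=P[mm][:,:2];r=cv2.minAreaRect((xy*1000).astype(np.float32))
    print(name,r,cv2.boxPoints(r).round(1).tolist(),"z",np.median(P[mm][:,2]),mm.sum())
u=np.mgrid[0:480,0:640]
win=lambda a,b,c,e:(u[1]>a)&(u[1]<b)&(u[0]>c)&(u[0]<e)
rect(win(245,330,205,272)&(hsv[...,2]>150)&(hsv[...,1]<50),"plate",(0.02,0.06))
rect(win(235,300,285,335)&(hsv[...,2]>150)&(hsv[...,1]<50),"small",(-0.02,0.06))
rect(win(320,425,165,295)&(hsv[...,1]>60),"board",(0.02,0.05))
for t in ["plate_center","plate","board","beaker","jar","stopper_a","reagent"]:
    for r in viewer.landmark_of("top",t)[:3]:
        c=r["location"];i,j=int(round(c[1])),int(round(c[0]));print(t,np.round(c,1),r["score"],P[i,j].round(3))
for n,(a,b,c,e) in {"beaker":(283,312,172,204),"stopB":(260,277,193,212),"jar":(316,338,283,303),"stopA":(377,398,175,196)}.items():
    w=win(a,b,c,e)&(P[...,2]>(0.015 if n!="stopA" else .05));q=P[w];print(n,q.min(0).round(3),q.max(0).round(3),w.sum())
E
```

```text
plate ((554.1994018554688, 5.825645446777344), (99.17740631103516, 158.85995483398438), 17.19454002380371) [[483.29998779296875, 67.0], [530.2999877929688, -84.69999694824219], [625.0999755859375, -55.400001525878906], [578.0999755859375, 96.4000015258789]] z 0.0374781190412774 2284
small ((365.6231994628906, 56.90947723388672), (71.84603881835938, 116.06045532226562), 14.572800636291504) [[316.29998779296875, 104.0], [345.5, -8.300000190734863], [415.0, 9.800000190734863], [385.79998779296875, 122.0999984741211]] z 0.027122265653993782 1258
board ((583.2061767578125, -217.0462646484375), (279.970703125, 190.7698974609375), 11.46770191192627) [[427.1000061035156, -151.39999389648438], [465.0, -338.3999938964844], [739.4000244140625, -282.70001220703125], [701.4000244140625, -95.69999694824219]] z 0.03561530263867119 6820
plate_center [266.  311.1] 0.88 [0.366 0.058 0.028]
plate_center [194.7 277.6] 0.67 [0.448 0.243 0.034]
plate_center [287.7 240.4] 0.63 [0.55  0.004 0.033]
plate [288.4 239.7] 0.84 [0.55  0.004 0.033]
plate [267.3 311.3] 0.69 [0.366 0.055 0.027]
plate [196.6 276. ] 0.62 [0.453 0.237 0.037]
board [338.9 237.7] 0.87 [ 0.556 -0.129  0.037]
beaker [297.2 191.6] 0.68 [ 0.685 -0.016  0.002]
jar [329.3 290.5] 0.76 [ 0.421 -0.104  0.042]
jar [288.5 240.1] 0.6 [0.55  0.004 0.033]
stopper_a [383.8 185.9] 0.66 [ 0.687 -0.242  0.073]
stopper_a [266.3 204.8] 0.5 [0.642 0.063 0.034]
reagent [466.1 223.6] 0.97 [ 0.59  -0.448  0.081]
beaker [ 0.654 -0.048  0.015] [0.716 0.011 0.086] 312
stopB [0.637 0.042 0.016] [0.67  0.078 0.042] 149
jar [ 0.393 -0.118  0.015] [ 0.435 -0.076  0.052] 206
stopA [ 0.675 -0.269  0.051] [ 0.713 -0.233  0.074] 164
```

View pics/crop0.png

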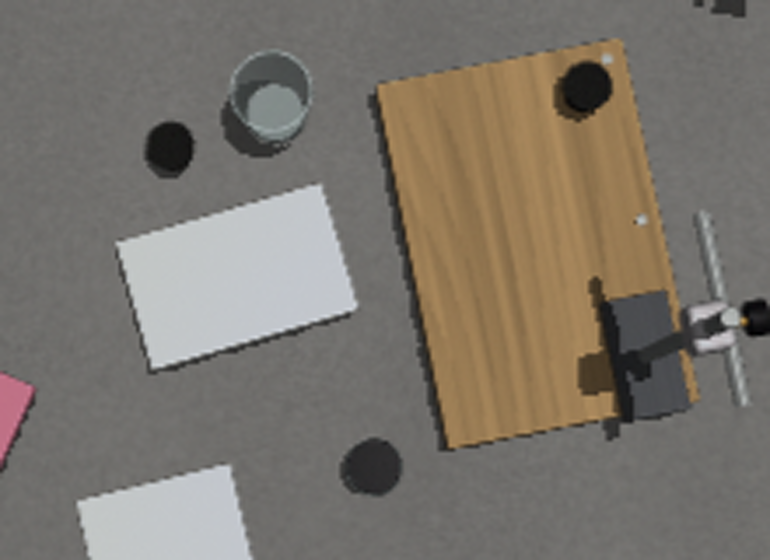

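The crop shows the large white slab with its leading (+x) end toward the board front. In the board frame (x into board), the plate centre is about (-129, 16) mm, turned 0.1 rad, with a gap of about 50 mm. Fingertips pushing on the rear end face will square it against the board. An upward arc should then tip it by friction. I'll turn the tool first so that tool -x points into the board.

apply_moves(increments=[[[0,0,0],0.132,0.5],[[0,0,0],0.132,0.5],[[0,0,0],0.132,0.5],[[0,0,0],0.132,0.5],[[0,0,0],0.132,0.5],[[0,0,0],0.132,0.5],[[0,0,0],0.132,0.5],[[-0.035,0.0175,0],0,0.5],[[-0.035,0.0175,0],0,0.5],[[-0.035,0.0175,0],0,0.5],[[-0.035,0.0175,0],0,0.5],[[-0.035,0.0175,0],0,0.5],[[-0.035,0.0175,0],0,0.5],[[-0.035,0.0175,0],0,0.5],[[-0.035,0.0175,0],0,0.5],[[-0.035,0.0175,0],0,0.5],[[-0.035,0.0175,0],0,0.5],[[-0.035,0.0175,0],0,0.5],[[-0.035,0.0175,0],0,0.5]])

```text
t: 2.6
eef_pos: [0.5276, 0.1252, 0.2064]
ee_rot: [0.633, 0.774, 0.0, 0.0]
ft_force: [0.1, 0.6, 0.0]
grip_width: 0.505
```

apply_moves(increments=[[[0,0,0.039],0,0.5],[[0,0,0.039],0,0.5],[[0,0,0.039],0,0.5],[[0,0,0.039],0,0.5],[[0,0,0.036],0,0.5],[[0,0,0],0,0.5]])

```text
t: 3.2
eef_pos: [0.5239, 0.1262, 0.0106]
ee_rot: [0.633, 0.774, -0.003, -0.002]
ft_force: [-0.5, 0.2, -0.8]
grip_width: 0.499
```

```bash
cat >> h.py <<'E'
O=np.array([.564,-.1235]);bx=np.array([.199,-.98]);by=np.array([.98,.199])
def B(p): r=np.asarray(p)[...,:2]-O; return np.stack([r@bx,r@by,np.asarray(p)[...,2]],-1)
def look(tag):
    s=manip.state();print("t",round(s["t"],2),"tcp board",B(s["eef_pos"]).round(4),"F",s["ft_force"].round(1),"Fb",round(float(s["ft_force"][:2]@bx),1))
    a=viewer.snapshot("scene");b=viewer.snapshot("top")
    A=cv2.resize(a["color"][180:330,220:420],(600,450),interpolation=cv2.INTER_CUBIC)
    cv2.imwrite(f"pics/{tag}.png",A[:,:,::-1])
    T=cv2.resize(b["color"][150:320,230:450],(660,510),interpolation=cv2.INTER_CUBIC)
    cv2.imwrite(f"pics/{tag}_top.png",T[:,:,::-1])
    return a,b
E
python3 -c "
from h import *
look('a1')"
```

```text
t 3.2 tcp board [-0.2526  0.0104  0.0106] F [-0.5  0.2 -0.8] Fb -0.3
```

View pics/a1.png

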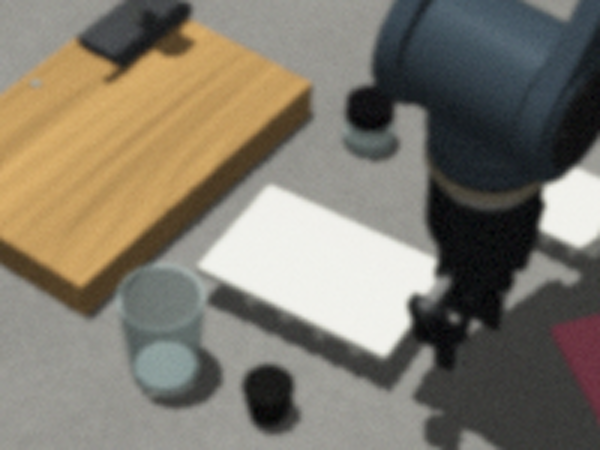

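View pics/a1_top.png

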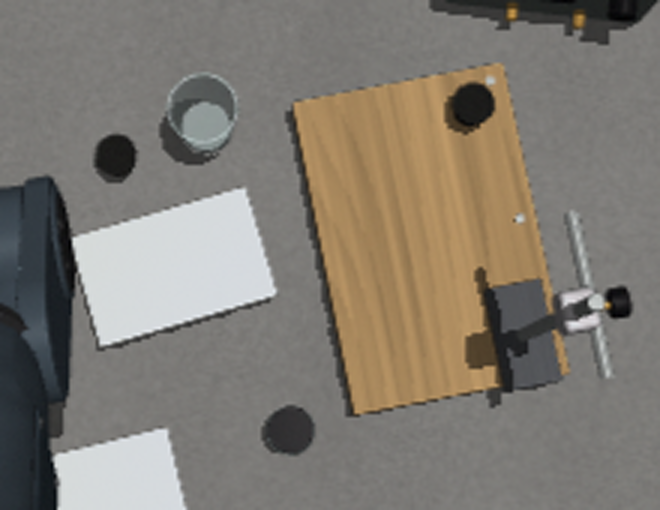

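Fingers are down behind the plate's rear end. Pushing toward the board.

apply_moves(increments=[[[-0.008,0,0],0,0.5],[[-0.008,0,0],0,0.5],[[-0.008,0,0],0,0.5],[[-0.006,0,0],0,0.5],[[-0.006,0,0],0,0.5],[[-0.006,0,0],0,0.5],[[-0.006,0,0],0,0.5],[[-0.006,0,0],0,0.5],[[-0.006,0,0],0,0.5],[[-0.005,0,0],0,0.5],[[-0.003,0,0],0,0.5],[[0,0,0],0,0.5]])

```text
t: 4.5
eef_pos: [0.5404, 0.0596, 0.0143]
ee_rot: [0.633, 0.774, -0.0, -0.0]
ft_force: [0.2, 0.8, -0.7]
grip_width: 0.498
```

```bash
python3 -c "
from h import *
look('a2')"
```

```text
t 4.5 tcp board [-0.1842  0.0133  0.0143] F [ 0.2  0.8 -0.7] Fb -0.7
```

View pics/a2_top.png

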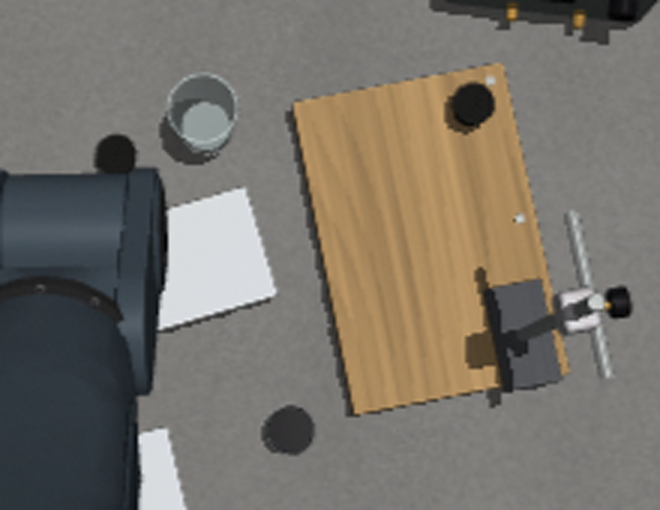

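```bash
python3 -c "
from h import *
d=viewer.snapshot('wrist');cv2.imwrite('pics/w2.png',d['color'][:,:,::-1]);print(d['K'],d['pose'])"
```

```text
[[371.64829954   0.         322.48350983]
 [  0.         371.64829954 232.71759971]
 [  0.           0.           1.        ]] [[ 9.79826080e-01  1.89985796e-01  6.20181479e-02  5.24565032e-01]
 [ 1.99850745e-01 -9.32581610e-01 -3.00584798e-01  1.38952506e-01]
 [ 7.30142154e-04  3.06915197e-01 -9.51736586e-01  1.81828096e-01]
 [ 0.00000000e+00  0.00000000e+00  0.00000000e+00  1.00000000e+00]]
```

View pics/a2.png

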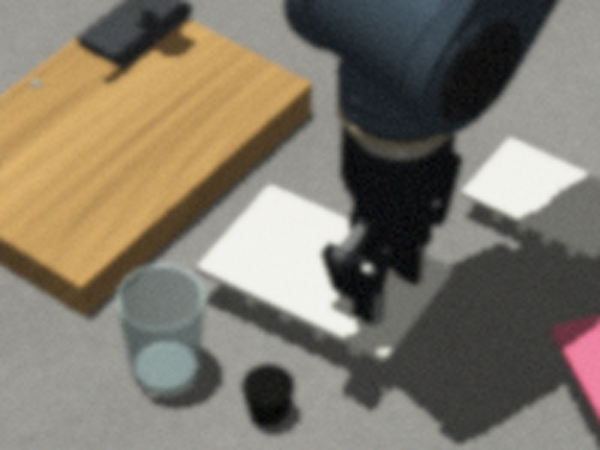

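View pics/w2.png

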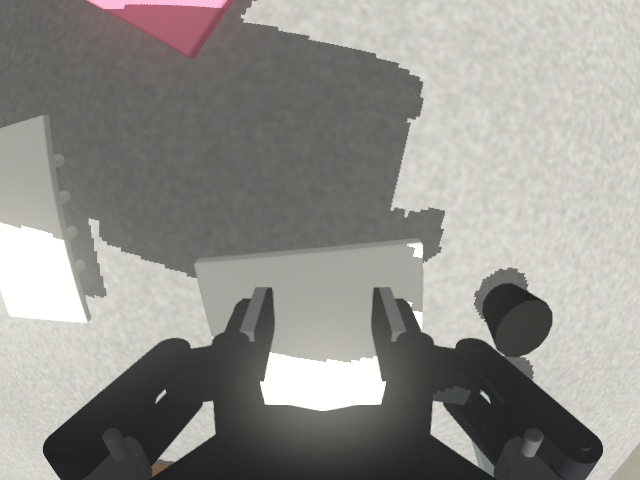

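Run:
```python
from h import *
d=viewer.snapshot('wrist');z=d['range_z'];K=d['K']
v,u=np.mgrid[0:480,0:640];x=(u-K[0,2]);y=(v-K[1,2]);r=np.hypot(x,y);th=r/K[0,0]
t=np.tan(th)/np.maximum(r,1e-9)
p=np.stack([x*t*z,y*t*z,z],-1);P=p@d['pose'][:3,:3].T+d['pose'][:3,3];Q=B(P)
for n,(c,rr) in dict(Ltip=(255,290),Ltip2=(262,292),Lb=(245,330),Rtip=(385,290),Rb=(405,320),plrear=(300,252),pl=(320,320),plr2=(320,380),bench=(450,200),fing2=(240,310),f3=(380,300)).items():print(n,z[rr,c].round(3),Q[rr,c].round(4))
s=manip.state();print(s['eef_pos'],s['ft_force'])
```

```text
Ltip 0.148 [-0.1978 -0.0136  0.0485]
Ltip2 0.146 [-0.1978 -0.0104  0.0502]
Lb 0.119 [-0.1979 -0.012   0.0787]
Rtip 0.147 [-0.1981  0.0389  0.0489]
Rb 0.133 [-0.1937  0.0442  0.0655]
plrear 0.157 [-0.2092  0.0042  0.0348]
pl 0.163 [-0.178   0.0127  0.0387]
plr2 0.176 [-0.1412  0.0126  0.0371]
bench 0.185 [-0.2247  0.0799  0.0008]
fing2 0.14 [-0.1935 -0.0184  0.0576]
f3 0.14 [-0.1975  0.0358  0.0564]
[0.54025805 0.06016227 0.0142849 ] [ 0.07337812 -0.57866065 -0.84013111]
```

The wrist camera shows the fingertips at about z 0.045, on top of the plate, because half-open pads stand further back than I assumed. The plate hasn't moved. I'll raise, back off, shut the fingers and measure the tips again.

apply_moves(increments=[[[0,0,-0.03],0,0.5],[[0.03,0,0],0,1],[[0.03,0,0],0,1],[[0.01,0,0],0,1],[[0,0,0],0,1],[[0,0,0],0,1],[[0,0,0],0,1],[[0,0,0],0,1]])

```text
t: 5.5
eef_pos: [0.5265, 0.1278, 0.0442]
ee_rot: [0.633, 0.774, -0.0, -0.0]
ft_force: [-0.4, -0.1, -0.2]
grip_width: 0.0
```

```bash
cat >> h.py <<'E'
def wcloud(d):
    z=d['range_z'];K=d['K']
    v,u=np.mgrid[0:480,0:640];x=(u-K[0,2]);y=(v-K[1,2]);r=np.hypot(x,y);th=r/K[0,0]
    t=np.tan(th)/np.maximum(r,1e-9)
    p=np.stack([x*t*z,y*t*z,z],-1);P=p@d['pose'][:3,:3].T+d['pose'][:3,3];return B(P)
E
python3 - <<'E'
from h import *
d=viewer.snapshot('wrist');cv2.imwrite('pics/w3.png',d['color'][:,:,::-1]);Q=wcloud(d)
for c in (300,312,320,330,340):
  print(c,[tuple(Q[r,c].round(3)) for r in range(270,340,10)])
print(manip.state()['eef_pos'],B(manip.state()['eef_pos']),manip.state()['grip_width'])
E
```

```text
300 [(np.float64(-0.241), np.float64(-0.0), np.float64(-0.0)), (np.float64(-0.235), np.float64(-0.0), np.float64(0.0)), (np.float64(-0.227), np.float64(-0.001), np.float64(-0.001)), (np.float64(-0.263), np.float64(0.005), np.float64(0.079)), (np.float64(-0.262), np.float64(0.005), np.float64(0.086)), (np.float64(-0.263), np.float64(0.005), np.float64(0.094)), (np.float64(-0.268), np.float64(0.006), np.float64(0.109))]
312 [(np.float64(-0.241), np.float64(0.007), np.float64(-0.001)), (np.float64(-0.235), np.float64(0.007), np.float64(-0.0)), (np.float64(-0.266), np.float64(0.01), np.float64(0.077)), (np.float64(-0.266), np.float64(0.01), np.float64(0.084)), (np.float64(-0.266), np.float64(0.01), np.float64(0.093)), (np.float64(-0.267), np.float64(0.01), np.float64(0.102)), (np.float64(-0.266), np.float64(0.01), np.float64(0.107))]
320 [(np.float64(-0.242), np.float64(0.012), np.float64(0.0)), (np.float64(-0.235), np.float64(0.012), np.float64(0.001)), (np.float64(-0.266), np.float64(0.013), np.float64(0.076)), (np.float64(-0.266), np.float64(0.013), np.float64(0.085)), (np.float64(-0.
[... 400 characters left out ...]
.085)), (np.float64(-0.266), np.float64(0.016), np.float64(0.093)), (np.float64(-0.266), np.float64(0.016), np.float64(0.1)), (np.float64(-0.266), np.float64(0.016), np.float64(0.107))]
340 [(np.float64(-0.241), np.float64(0.025), np.float64(-0.0)), (np.float64(-0.235), np.float64(0.025), np.float64(-0.0)), (np.float64(-0.228), np.float64(0.025), np.float64(0.0)), (np.float64(-0.262), np.float64(0.021), np.float64(0.078)), (np.float64(-0.267), np.float64(0.02), np.float64(0.094)), (np.float64(-0.267), np.float64(0.02), np.float64(0.101)), (np.float64(-0.267), np.float64(0.019), np.float64(0.109))]
[0.52648448 0.12789968 0.04422246] [-0.25383727  0.01326333  0.04422246] -0.0026982623009269855
```

View pics/w3.png

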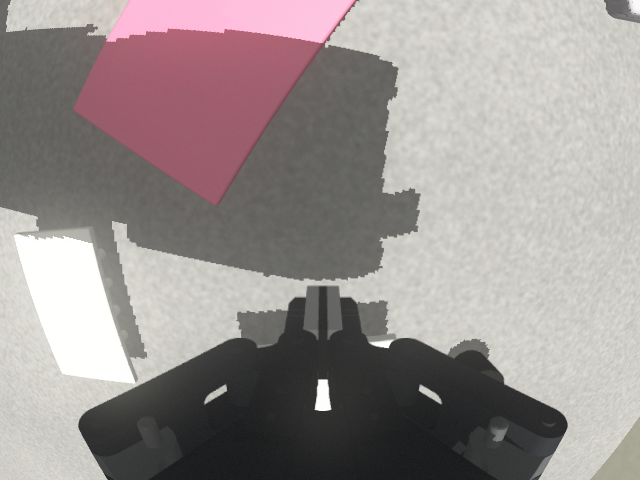

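Run:
```python
from h import *
d=viewer.snapshot('scene');im=d['color'].copy()
s=manip.state();p=s['eef_pos']
for dz,c in ((0,(255,0,0)),(.029,(0,255,0))):
    q=proj(d,p+[0,0,dz]);cv2.circle(im,tuple(int(round(8*a)) for a in q),12,c,-1,shift=3);print(q)
A=cv2.resize(im[200:320,300:460],(800,600),interpolation=cv2.INTER_CUBIC);cv2.imwrite('pics/s3.png',A[:,:,::-1])
w=viewer.snapshot('wrist');C=np.linalg.inv(w['pose'])
for bxo in(-.012,0.012):
  for dz in (0,.029):
    pp=p.copy();pp[:2]+=bxo*bx;pp[2]+=dz
    c=(C@np.append(pp,1))[:3];r=np.hypot(c[0],c[1]);t=np.arctan2(r,c[2]);f=w['K'][0,0]
    print(bxo,dz,w['K'][:2,2]+f*t*c[:2]/r)
```

```text
[375.95756892 293.80427196]
[376.97702186 284.88374544]
-0.012 0 [321.54544872 260.9120545 ]
-0.012 0.029 [321.43154892 287.31262884]
0.012 0 [321.58643108 304.15715039]
0.012 0.029 [321.49247133 335.45651239]
```

View pics/s3.png

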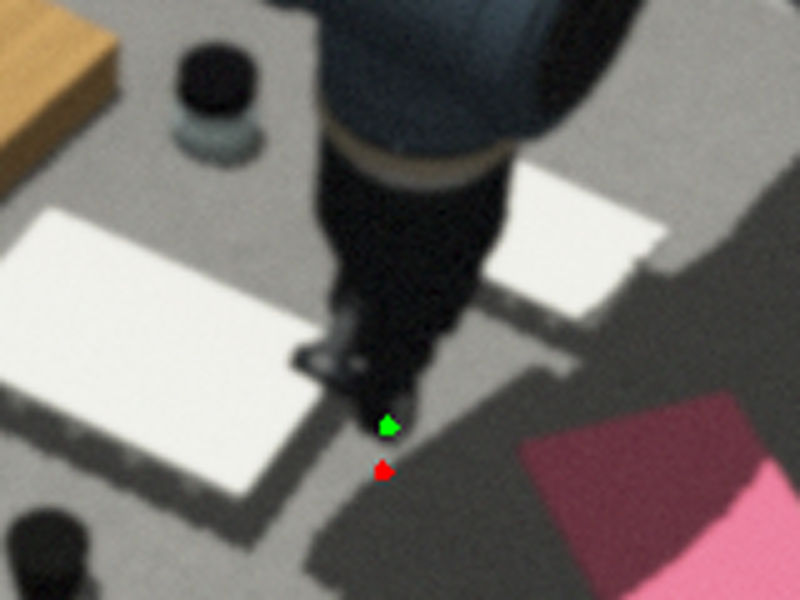

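Both cameras agree that the real fingertips are about 28 mm above the reported TCP, while the bench reads 0. I'll treat tip z as TCP z + 0.028 and go down carefully, watching the force.

apply_moves(increments=[[[0,0,0.015],0,1],[[0,0,0.015],0,1],[[0,0,0.008],0,1],[[0,0,0.006],0,1],[[0,0,0.004],0,1],[[0,0,0.004],0,1],[[0,0,0],0,1]])

```text
t: 6.35
eef_pos: [0.5262, 0.1286, -0.008]
ee_rot: [0.633, 0.774, -0.0, -0.0]
ft_force: [-0.9, 0.2, 0.8]
grip_width: 0.001
```

```bash
python3 -c "
from h import *
look('a4')
Q=wcloud(viewer.snapshot('wrist'))
for r in range(276,300,3): print(r,Q[r,312].round(3),Q[r,330].round(3))"
```

```text
t 6.35 tcp board [-0.2545  0.0131 -0.008 ] F [-0.9  0.2  0.8] Fb -0.4
276 [-0.262  0.009 -0.   ] [-0.262  0.017 -0.   ]
279 [-0.26   0.009  0.   ] [-0.26   0.017  0.   ]
282 [-0.259  0.009  0.   ] [-0.259  0.017 -0.   ]
285 [-0.257  0.009 -0.001] [-0.257  0.017  0.   ]
288 [-0.267  0.01   0.024] [-0.267  0.017  0.024]
291 [-0.268  0.01   0.027] [-0.335  0.014  0.16 ]
294 [-0.267  0.01   0.029] [-0.268  0.017  0.03 ]
297 [-0.267  0.01   0.032] [-0.267  0.017  0.032]
```

View pics/a4.png

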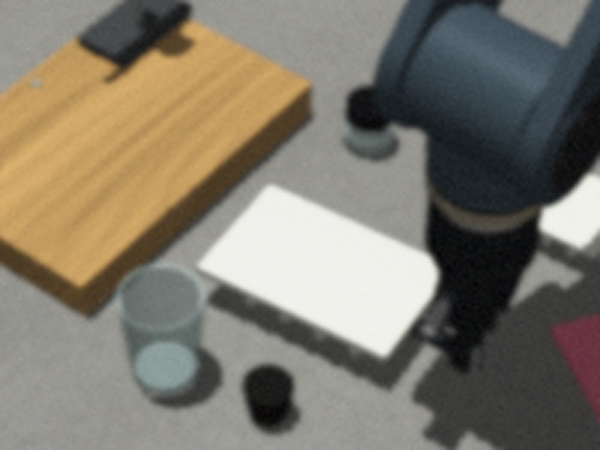

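apply_moves(increments=[[[0,0,0.006],0,1],[[-0.008,0,0],0,1],[[-0.008,0,0],0,1],[[-0.008,0,0],0,1],[[-0.006,0,0],0,1],[[-0.006,0,0],0,1],[[-0.006,0,0],0,1],[[-0.006,0,0],0,1],[[-0.006,0,0],0,1],[[0,0,0],0,1]])

```text
t: 7.5
eef_pos: [0.5373, 0.0749, -0.0137]
ee_rot: [0.633, 0.774, -0.0, 0.0]
ft_force: [-0.0, -0.2, -0.3]
grip_width: -0.001
```

```bash
python3 -c "
from h import *
look('a5')"
```

```text
t 7.5 tcp board [-0.1998  0.0133 -0.0137] F [-0.  -0.2 -0.3] Fb 0.2
```

View pics/a5.png

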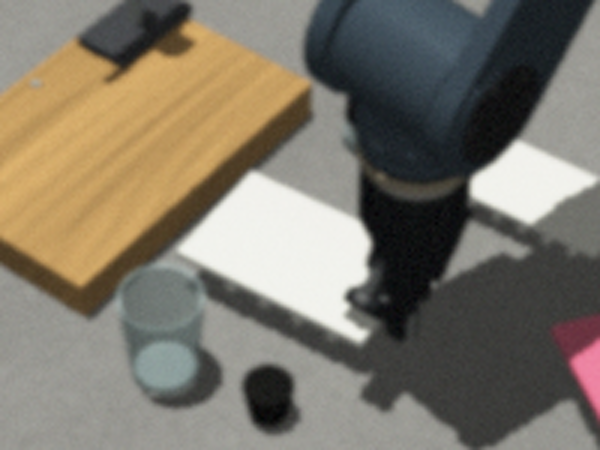

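View pics/a5_top.png

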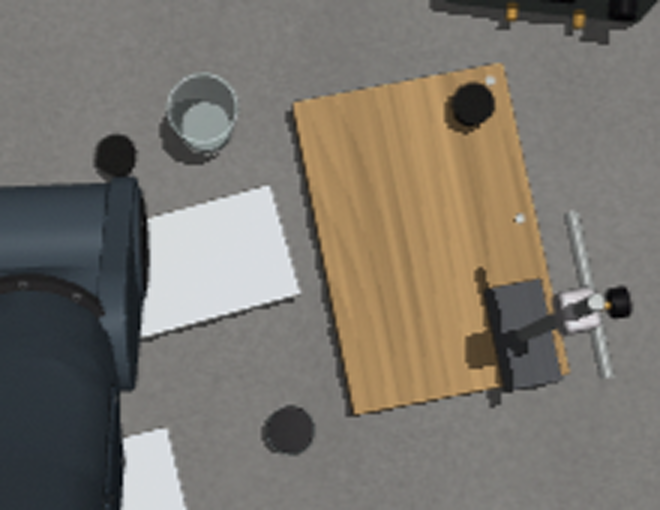

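The plate now moves with the fingers. Continuing to board contact.

apply_moves(increments=[[[-0.006,0,0],0,1],[[-0.006,0,0],0,1],[[-0.006,0,0],0,1],[[-0.004,0,0],0,1],[[-0.003,0,0],0,1],[[-0.003,0,0],0,1],[[0,0,0],0,1]])

```text
t: 8.3
eef_pos: [0.543, 0.0484, -0.0137]
ee_rot: [0.633, 0.774, 0.0, -0.0]
ft_force: [1.1, 3.8, -0.4]
grip_width: 0.0
```

```bash
python3 -c "
from h import *
look('a6')"
```

```text
t 8.3 tcp board [-0.1726  0.0136 -0.0137] F [ 1.1  3.8 -0.4] Fb -3.5
```

View pics/a6_top.png

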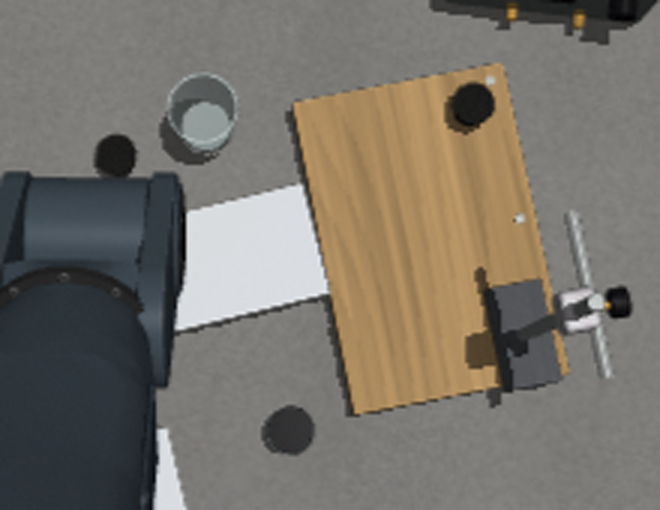

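Front end is flush against the board, with a 3.5 N push force. Next I press a little more to find the stiffness, then start raising.

apply_moves(increments=[[[-0.002,0,0],0,1],[[0,0,0],0,1]])

```text
t: 8.6
eef_pos: [0.5435, 0.0478, -0.0136]
ee_rot: [0.633, 0.774, 0.001, -0.0]
ft_force: [2.1, 16.7, -0.9]
grip_width: -0.001
```

apply_moves(increments=[[[0,0,-0.003],0,1],[[0,0,-0.003],0,1],[[0,0,-0.003],0,1],[[-0.0005,0,-0.003],0,1],[[0,0,0],0,1]])

```text
t: 9.1
eef_pos: [0.5438, 0.0474, -0.0012]
ee_rot: [0.633, 0.775, 0.001, -0.0]
ft_force: [1.9, 15.8, -0.0]
grip_width: -0.003
```

```bash
python3 -c "
from h import *
look('a7')
Q=wcloud(viewer.snapshot('wrist'));cv2.imwrite('pics/w7.png',viewer.snapshot('wrist')['color'][:,:,::-1])"
```

```text
t 9.1 tcp board [-0.1715  0.0142 -0.0012] F [ 1.9 15.8 -0. ] Fb -15.1
```

View pics/a7.png

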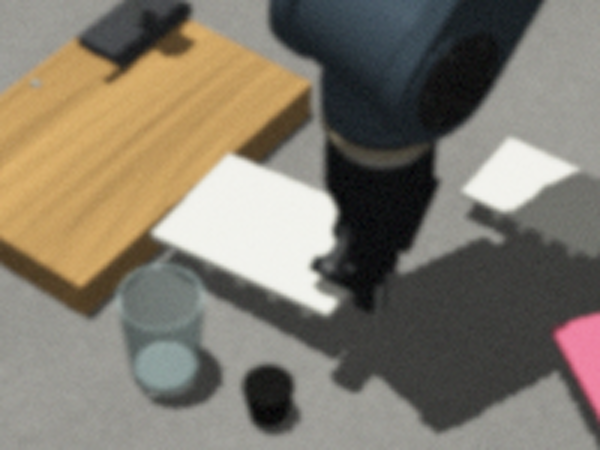

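```bash
cat >> h.py <<'E'
def plate(tag=None):
    """white points near plate, board frame, from both cams"""
    out=[]
    for n in ("scene","top"):
        d=viewer.snapshot(n);Q=B(cloud(d));h=cv2.cvtColor(d['color'],cv2.COLOR_RGB2HSV)
        m=(h[...,1]<60)&(h[...,2]>110)&(Q[...,2]>.02)&(Q[...,2]<.25)&(abs(Q[...,1]-.015)<.075)&(Q[...,0]>-.2)&(Q[...,0]<.18)
        m&=h[...,2]>130
        m=cv2.erode(m.astype(np.uint8),np.ones((3,3)))>0
        q=Q[m];
        if len(q)<30: print(n,len(q));continue
        lo,hi=np.percentile(q,2,axis=0),np.percentile(q,98,axis=0)
        A=np.c_[q[:,0],np.ones(len(q))];c=np.linalg.lstsq(A,q[:,2],rcond=None)[0]
        print(n,len(q),'lo',lo.round(3),'hi',hi.round(3),'slope deg',np.degrees(np.arctan(c[0])).round(1),'z at x=0',c[1].round(4))
E
python3 -c "
from h import *
plate()"
```

```text
scene 1584 lo [-0.145 -0.03   0.037] hi [-0.006  0.061  0.052] slope deg -4.6 z at x=0 0.0388
top 1451 lo [-0.121 -0.032  0.033] hi [-0.007  0.059  0.05 ] slope deg -5.3 z at x=0 0.0359
```

The plate's slope is about 5° with its rear up and its front held at the board edge, so the friction tipping works. Continuing along the arc.

apply_moves(increments=[[[-0.0003,0,-0.004],0,1],[[-0.0004,0,-0.004],0,1],[[-0.0005,0,-0.004],0,1],[[-0.0006,0,-0.004],0,1],[[-0.0007,0,-0.004],0,1],[[-0.0008,0,-0.004],0,1],[[-0.0009,0,-0.004],0,1]])

```text
t: 10.1
eef_pos: [0.5445, 0.0432, 0.0268]
ee_rot: [0.633, 0.775, 0.001, -0.0]
ft_force: [2.3, 16.0, 2.0]
grip_width: 0.005
```

```bash
python3 -c "
from h import *
look('a8');plate()"
```

```text
t 10.1 tcp board [-0.1673  0.0141  0.0268] F [ 2.3 16.   2. ] Fb -15.2
scene 1449 lo [-0.144 -0.03   0.037] hi [-0.006  0.061  0.076] slope deg -15.3 z at x=0 0.0376
top 1426 lo [-0.117 -0.032  0.034] hi [-0.007  0.059  0.071] slope deg -16.3 z at x=0 0.0343
```

apply_moves(increments=[[[-0.001,0,-0.004],0,1],[[-0.0011,0,-0.004],0,1],[[-0.0013,0,-0.004],0,1],[[-0.0014,0,-0.004],0,1],[[-0.0015,0,-0.004],0,1],[[-0.0016,0,-0.004],0,1]])

```text
t: 10.9
eef_pos: [0.5465, 0.0356, 0.0511]
ee_rot: [0.633, 0.774, 0.002, 0.0]
ft_force: [1.5, 15.3, 4.9]
grip_width: 0.001
```

```bash
python3 -c "
from h import *
look('a9');plate()"
```

```text
t 10.9 tcp board [-0.1594  0.0145  0.0511] F [ 1.5 15.3  4.9] Fb -14.7
scene 1101 lo [-0.139 -0.029  0.04 ] hi [-0.007  0.062  0.1  ] slope deg -24.0 z at x=0 0.0385
top 1307 lo [-0.107 -0.032  0.037] hi [-0.006  0.059  0.088] slope deg -25.3 z at x=0 0.0348
```

View pics/a9.png

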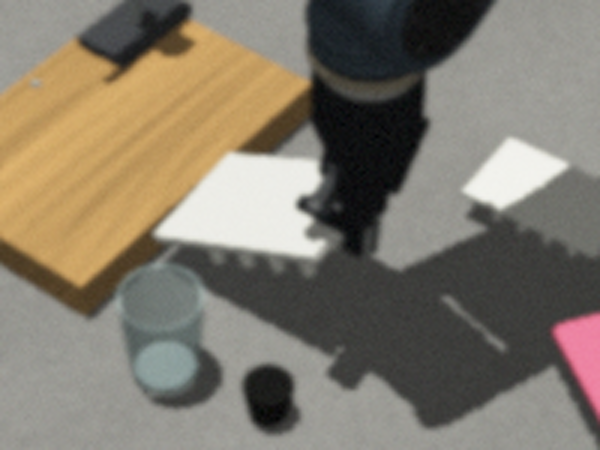

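apply_moves(increments=[[[-0.0008,0,-0.004],0,1],[[-0.0014,0,-0.004],0,1],[[-0.002,0,-0.004],0,1],[[-0.0024,0,-0.004],0,1],[[-0.0026,0,-0.004],0,1],[[-0.0028,0,-0.004],0,1]])

```text
t: 11.7
eef_pos: [0.5479, 0.0217, 0.0745]
ee_rot: [0.633, 0.774, -0.0, -0.0]
ft_force: [-0.4, 1.7, -0.5]
grip_width: 0.001
```

```bash
python3 -c "
from h import *
look('a10');plate()"
```

```text
t 11.7 tcp board [-0.1455  0.0131  0.0745] F [-0.4  1.7 -0.5] Fb -1.7
scene 967 lo [-0.136 -0.025  0.028] hi [-0.012  0.06   0.113] slope deg -31.0 z at x=0 0.0306
top 759 lo [-0.092 -0.028  0.028] hi [-0.011  0.051  0.117] slope deg -40.0 z at x=0 0.0211
```

View pics/a10.png

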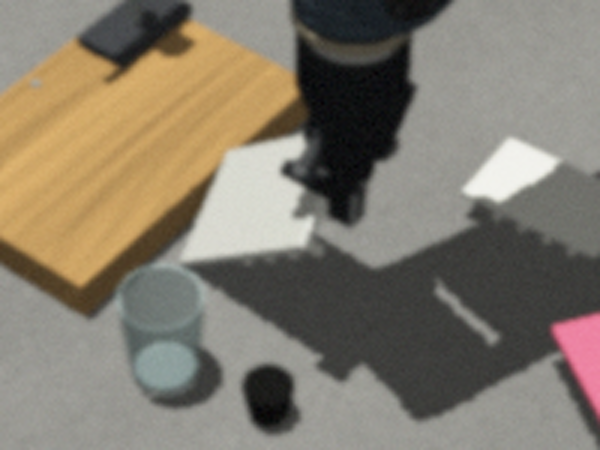

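View pics/a10_top.png

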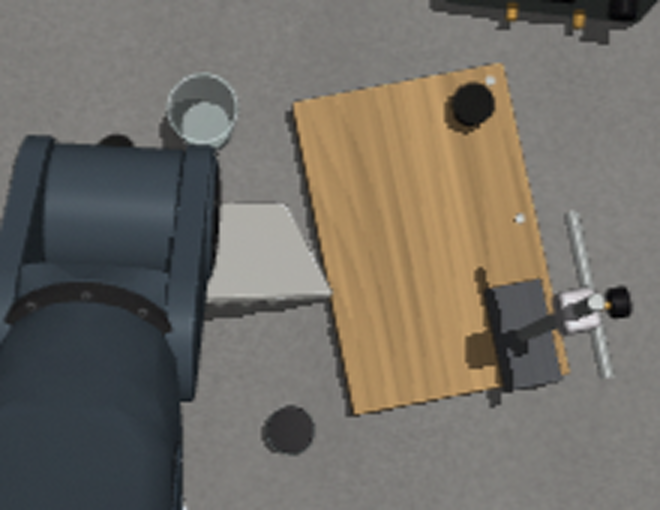

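```bash
cat >> h.py <<'E'
def plane(n="scene",show=True):
    d=viewer.snapshot(n);Q=B(cloud(d));h=cv2.cvtColor(d['color'],cv2.COLOR_RGB2HSV)
    m=(h[...,1]<60)&(h[...,2]>130)&(Q[...,2]>.008)&(Q[...,2]<.25)&(abs(Q[...,1]-.015)<.085)&(Q[...,0]>-.2)&(Q[...,0]<.18)
    m=cv2.erode(m.astype(np.uint8),np.ones((3,3)))
    k,l,st,_=cv2.connectedComponentsWithStats(m);m=l==1+np.argmax(st[1:,4])
    q=Q[m]
    for _ in range(4):
        c=q.mean(0);U,S,V=np.linalg.svd(q-c,full_matrices=False);nn=V[2]*np.sign(V[2][2]+1e-9)
        e=abs((q-c)@nn);q=q[e<max(.003,2*np.median(e))]
    print(n,len(q),'centroid',c.round(4),'normal',nn.round(3),'tilt x',np.degrees(np.arctan2(nn[0],nn[2])).round(1),'resid',np.median(e).round(4))
    print('  low pt',q[q[:,2].argmin()].round(3),'high',q[q[:,2].argmax()].round(3),'y-',q[q[:,1].argmin()].round(3),'y+',q[q[:,1].argmax()].round(3),'front',q[q[:,0].argmax()].round(3))
    return q,c,nn
E
python3 -c "
from h import *
plane('scene');plane('top')
cv2.imwrite('pics/w10.png',viewer.snapshot('wrist')['color'][:,:,::-1])"
```

```text
scene 977 centroid [-0.0643  0.022   0.0686] normal [0.605 0.42  0.677] tilt x 41.8 resid 0.0008
  low pt [-0.024  0.046  0.014] high [-0.135  0.044  0.121] y- [-0.025 -0.03   0.064] y+ [-0.135  0.063  0.11 ] front [-0.003 -0.024  0.039]
top 770 centroid [-0.0508  0.0073  0.0623] normal [0.608 0.421 0.673] tilt x 42.1 resid 0.0011
  low pt [-0.024  0.049  0.01 ] high [-0.097 -0.025  0.124] y- [-0.038 -0.032  0.078] y+ [-0.074  0.055  0.049] front [-0.003 -0.029  0.042]
```

View pics/w10.png

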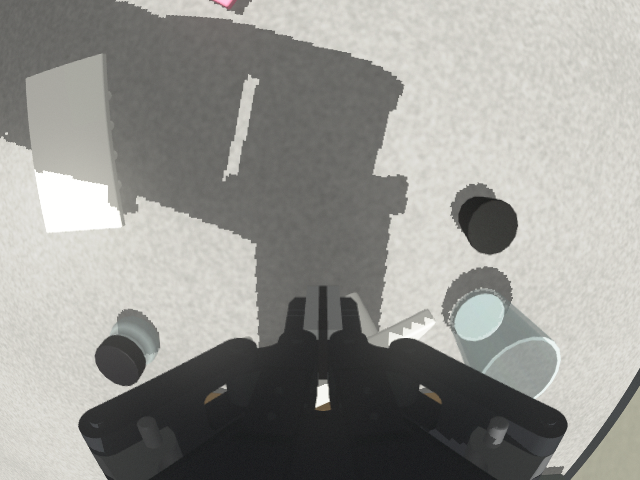

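The scene crop shows that the y+ front corner slipped down to the bench at crop pixel (185,262), while the y- front corner still hangs on the board edge at (300,140). The plate is rolled about 25° because I eased the push. I'll bring it back down the arc, square it up and retry with a steady push.

apply_moves(increments=[[[0.0022,0,0.004],0,1],[[0.0022,0,0.004],0,1],[[0.0018,0,0.004],0,1],[[0.0016,0,0.004],0,1],[[0.0014,0,0.004],0,1],[[0.0012,0,0.004],0,1]])

```text
t: 12.65
eef_pos: [0.5459, 0.0325, 0.0499]
ee_rot: [0.633, 0.775, -0.0, -0.0]
ft_force: [0.3, 0.8, 1.0]
grip_width: -0.003
```

```bash
python3 -c "
from h import *
look('a11');plane('scene');plane('top')"
```

```text
t 12.65 tcp board [-0.1565  0.0133  0.0499] F [0.3 0.8 1. ] Fb -0.7
scene 493 centroid [-0.0721  0.0218  0.0585] normal [ 0.632 -0.038  0.774] tilt x 39.2 resid 0.0005
  low pt [-0.023  0.009  0.015] high [-0.138  0.053  0.115] y- [-0.027 -0.039  0.015] y+ [-0.136  0.062  0.113] front [-0.023  0.044  0.019]
top 896 centroid [-0.0635  0.0045  0.047 ] normal [ 0.636 -0.038  0.77 ] tilt x 39.6 resid 0.0011
  low pt [-0.024 -0.035  0.01 ] high [-0.115 -0.033  0.09 ] y- [-0.026 -0.041  0.016] y+ [-0.084  0.055  0.065] front [-0.02   0.045  0.014]
```

View pics/a11.png

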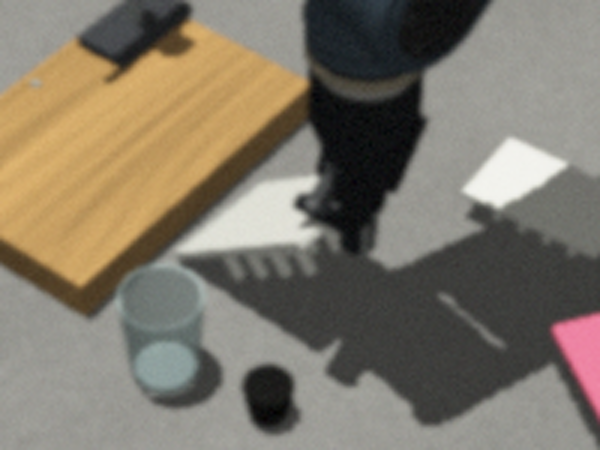

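The plate is now square, with its front edge on the bench just short of the board at about 39°, and the fingers hold the rear. I'll push it forward to the board face and then continue the tip.

apply_moves(increments=[[[-0.003,0,0],0,1],[[-0.003,0,0],0,1],[[-0.003,0,-0.001],0,1],[[-0.003,0,-0.001],0,1]])

```text
t: 13.25
eef_pos: [0.5485, 0.0203, 0.0525]
ee_rot: [0.633, 0.774, 0.0, 0.0]
ft_force: [-0.6, 2.2, 0.8]
grip_width: -0.0
```

```bash
python3 -c "
from h import *
look('a12');plane('scene');plane('top')"
```

```text
t 13.25 tcp board [-0.144   0.0134  0.0525] F [-0.6  2.2  0.8] Fb -2.3
scene 312 centroid [-0.0664  0.0281  0.0616] normal [ 0.701 -0.044  0.712] tilt x 44.6 resid 0.0004
  low pt [-0.027 -0.024  0.018] high [-0.13   0.05   0.123] y- [-0.03  -0.035  0.021] y+ [-0.122  0.061  0.118] front [-0.023  0.041  0.02 ]
top 730 centroid [-0.0566  0.0038  0.0464] normal [ 0.709 -0.048  0.704] tilt x 45.2 resid 0.0011
  low pt [-0.021  0.008  0.008] high [-0.1   -0.036  0.091] y- [-0.028 -0.04   0.012] y+ [-0.071  0.055  0.062] front [-0.021 -0.003  0.01 ]
```

apply_moves(increments=[[[-0.004,0,-0.003],0,1],[[-0.004,0,-0.003],0,1],[[-0.004,0,-0.003],0,1],[[-0.004,0,-0.003],0,1],[[-0.004,0,-0.003],0,1],[[-0.004,0,-0.003],0,1]])

```text
t: 14.05
eef_pos: [0.5531, -0.0033, 0.0706]
ee_rot: [0.633, 0.774, -0.0, -0.0]
ft_force: [-0.1, 1.3, 1.4]
grip_width: 0.002
```

```bash
python3 -c "
from h import *
look('a13');plane('scene');plane('top')"
```

```text
t 14.05 tcp board [-0.12    0.0133  0.0706] F [-0.1  1.3  1.4] Fb -1.3
scene 24 centroid [-0.1     0.05    0.1332] normal [ 0.823 -0.168  0.542] tilt x 56.6 resid 0.0014
  low pt [-0.075  0.011  0.083] high [-0.102  0.045  0.139] y- [-0.075  0.011  0.083] y+ [-0.099  0.061  0.136] front [-0.075  0.011  0.083]
top 468 centroid [-0.0405  0.0022  0.0445] normal [ 0.823 -0.061  0.565] tilt x 55.5 resid 0.0009
  low pt [-0.021 -0.033  0.01 ] high [-0.074 -0.036  0.09 ] y- [-0.022 -0.039  0.015] y+ [-0.042  0.054  0.051] front [-0.015  0.039  0.01 ]
```

View pics/a13.png

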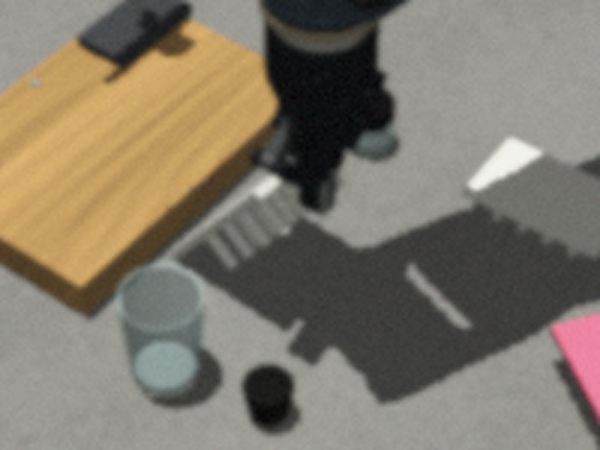

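apply_moves(increments=[[[-0.004,0,-0.004],0,1],[[-0.004,0,-0.004],0,1],[[-0.004,0,-0.004],0,1],[[-0.005,0,-0.004],0,1],[[-0.005,0,-0.003],0,1],[[-0.005,0,-0.003],0,1],[[-0.005,0,-0.003],0,1]])

```text
t: 14.95
eef_pos: [0.5596, -0.0348, 0.0955]
ee_rot: [0.633, 0.774, -0.0, 0.0]
ft_force: [-0.4, 0.4, 0.1]
grip_width: 0.002
```

```bash
python3 -c "
from h import *
look('a14');plane('top')"
```

```text
t 14.95 tcp board [-0.0878  0.0133  0.0955] F [-0.4  0.4  0.1] Fb -0.5
top 61 centroid [-0.0265 -0.0239  0.0351] normal [ 0.934 -0.07   0.349] tilt x 69.5 resid 0.0006
  low pt [-0.021 -0.015  0.016] high [-0.036 -0.035  0.061] y- [-0.028 -0.04   0.038] y+ [-0.021 -0.002  0.023] front [-0.019 -0.005  0.021]
```

View pics/a14.png

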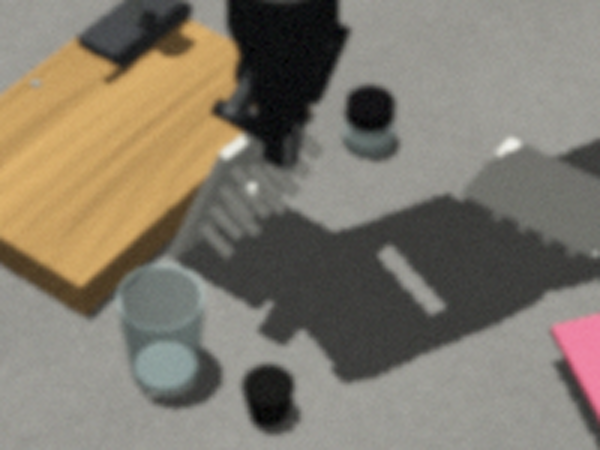

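View pics/a14_top.png

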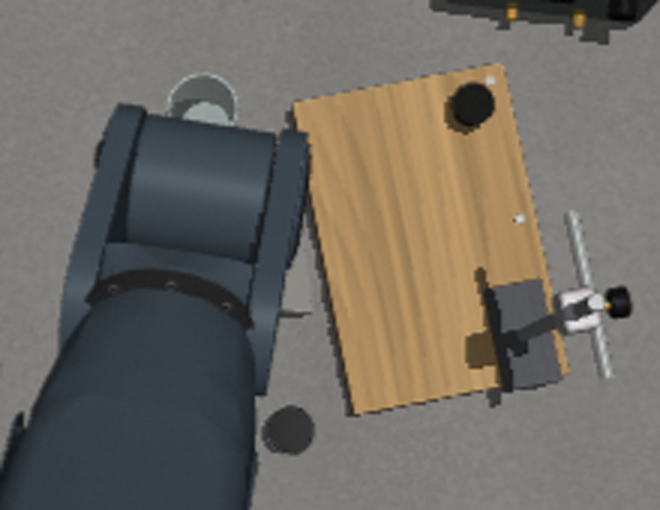

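apply_moves(increments=[[[-0.005,0,-0.004],0,1],[[-0.005,0,-0.004],0,1],[[-0.005,0,-0.004],0,1],[[-0.005,0,-0.003],0,1],[[-0.005,0,-0.001],0,1],[[-0.005,0,0],0,1],[[-0.005,0,0],0,1],[[-0.005,0,0],0,1]])

```text
t: 15.9
eef_pos: [0.5675, -0.0739, 0.1111]
ee_rot: [0.633, 0.774, -0.0, -0.0]
ft_force: [-1.5, 0.4, 0.3]
grip_width: 0.0
```

```bash
python3 -c "
from h import *
look('a15');
cv2.imwrite('pics/w15.png',viewer.snapshot('wrist')['color'][:,:,::-1])"
```

```text
t 15.9 tcp board [-0.0479  0.0133  0.1111] F [-1.5  0.4  0.3] Fb -0.6
```

View pics/a15.png

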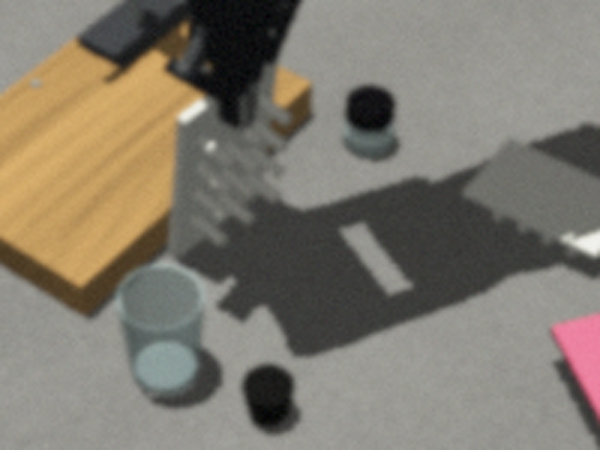

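View pics/w15.png

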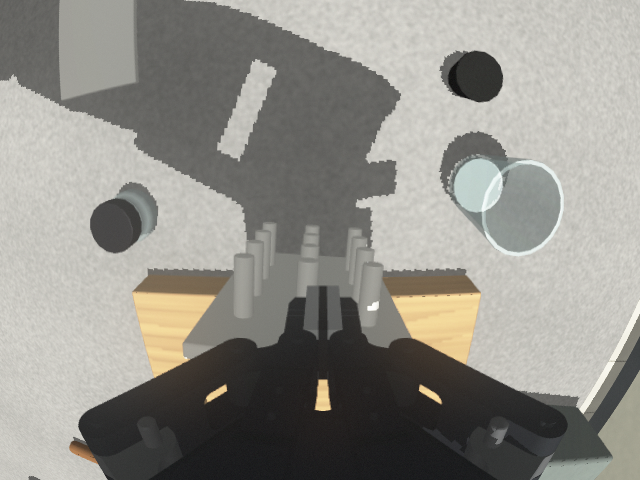

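The plate stands nearly upright on its edge at the board front, with pegs toward the camera. Pushing on over.

apply_moves(increments=[[[-0.004,0,0],0,1],[[-0.004,0,0],0,1],[[-0.004,0,0],0,1],[[-0.004,0,0],0,1],[[-0.004,0,0],0,1],[[-0.004,0,0],0,1],[[-0.004,0,0],0,1]])

```text
t: 16.75
eef_pos: [0.5732, -0.1013, 0.1113]
ee_rot: [0.633, 0.774, -0.0, 0.0]
ft_force: [-0.5, 0.9, -0.1]
grip_width: -0.003
```

```bash
python3 -c "
from h import *
look('a16');
cv2.imwrite('pics/w16.png',viewer.snapshot('wrist')['color'][:,:,::-1])"
```

```text
t 16.75 tcp board [-0.02    0.0134  0.1113] F [-0.5  0.9 -0.1] Fb -1.0
```

View pics/a16.png

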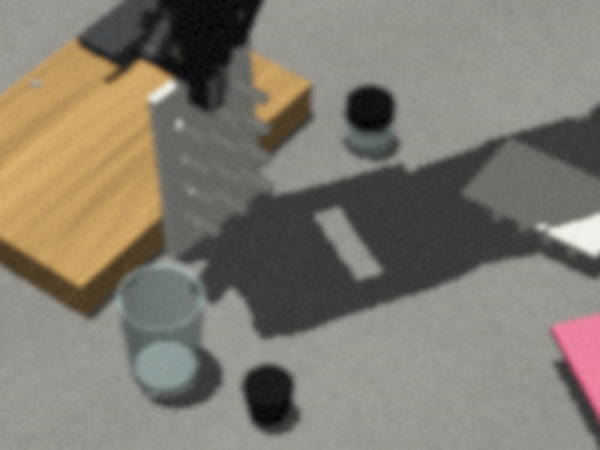

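View pics/w16.png

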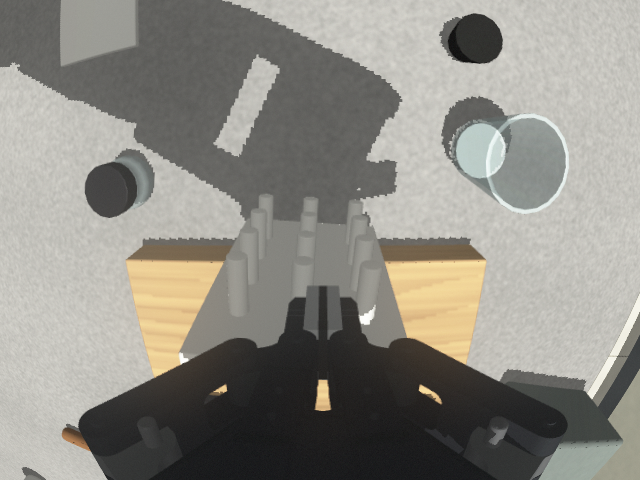

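apply_moves(increments=[[[-0.004,0,0],0,1],[[-0.004,0,0],0,1],[[-0.004,0,0],0,1],[[-0.004,0,0],0,1],[[-0.004,0,0],0,1],[[-0.004,0,0],0,1],[[-0.004,0,0],0,1]])

```text
t: 17.6
eef_pos: [0.5788, -0.1287, 0.1113]
ee_rot: [0.633, 0.774, -0.0, 0.0]
ft_force: [-0.5, -0.8, -0.2]
grip_width: 0.002
```

```bash
python3 -c "
from h import *
look('a17');
cv2.imwrite('pics/w17.png',viewer.snapshot('wrist')['color'][:,:,::-1])"
```

```text
t 17.6 tcp board [0.008  0.0134 0.1113] F [-0.5 -0.8 -0.2] Fb 0.7
```

View pics/a17.png

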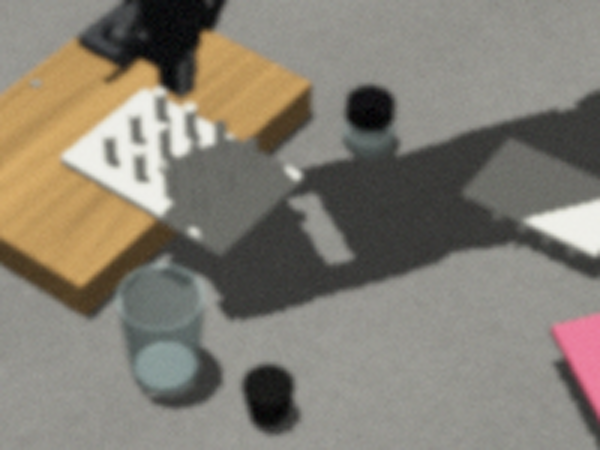

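View pics/w17.png

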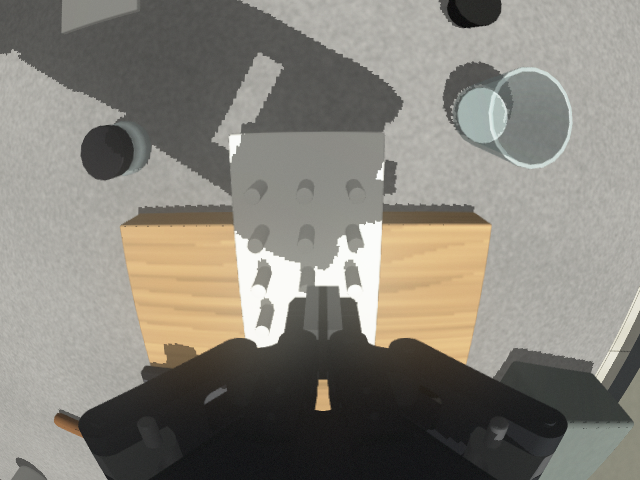

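Flipped, pegs up, with about 50 mm overhanging the board front. I'll go back over the pegs, measure, and push it on from its front end.

apply_moves(increments=[[[0.02,0,-0.01],0,1],[[0.03,0,0],0,1],[[0.03,0,0],0,1],[[0.025,0,0],0,1],[[0.02,0,0],0,1],[[0,0,0],0,1]])

```text
t: 18.35
eef_pos: [0.5532, -0.0039, 0.1213]
ee_rot: [0.632, 0.775, -0.0, -0.0]
ft_force: [1.0, -0.5, 0.0]
grip_width: 0.002
```

```bash
cat >> h.py <<'E'
def flat():
    for n in ("scene","top"):
        d=viewer.snapshot(n);Q=B(cloud(d));h=cv2.cvtColor(d['color'],cv2.COLOR_RGB2HSV)
        m=(h[...,1]<70)&(h[...,2]>70)&(Q[...,2]>.030)&(Q[...,2]<.055)&(abs(Q[...,1]-.01)<.085)&(Q[...,0]>-.12)&(Q[...,0]<.18)
        k,l,st,_=cv2.connectedComponentsWithStats(m.astype(np.uint8));m=l==1+np.argmax(st[1:,4])
        r=cv2.minAreaRect((Q[m][:,:2]*1000).astype(np.float32));z=Q[m][:,2]
        print(n,m.sum(),r,cv2.boxPoints(r).round(0).tolist(),'z',np.percentile(z,[5,50,95]).round(4))
E
python3 -c "
from h import *
look('a18');flat()"
```

```text
t 18.35 tcp board [-0.1194  0.0132  0.1213] F [ 1.  -0.5  0. ] Fb 0.6
scene 1874 ((22.58643341064453, -0.8591957092285156), (117.10307312011719, 171.81475830078125), 89.57568359375) [[-64.0, -59.0], [108.0, -60.0], [109.0, 57.0], [-63.0, 58.0]] z [0.0414 0.046  0.0507]
top 2125 ((19.146121978759766, 4.918373107910156), (162.40399169921875, 101.10870361328125), 0.48503783345222473) [[-62.0, 55.0], [-62.0, -46.0], [101.0, -45.0], [100.0, 56.0]] z [0.039  0.0436 0.0484]
```

View pics/a18.png

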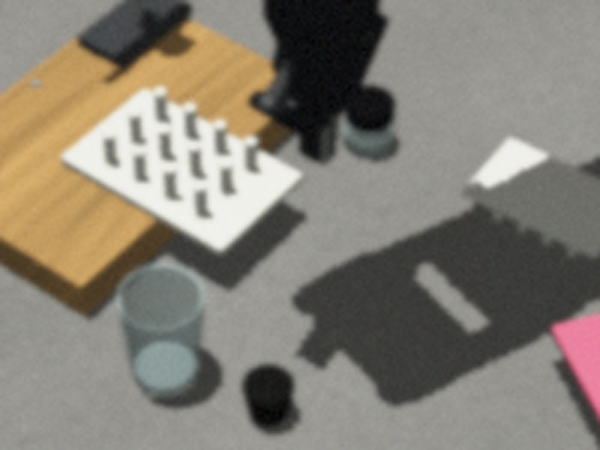

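View pics/a18_top.png

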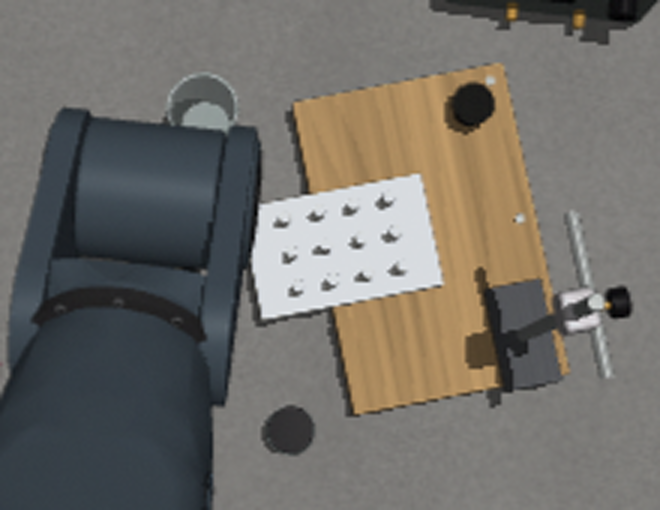

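The plate spans x -62..100 mm, y -46..55 mm, so about 62% is on the board. Pushing it about 30 mm further stops it short of the rod foot at x=130.

apply_moves(increments=[[[0,-0.008,0.03],0,1],[[0,0,0.04],0,1],[[0,0,0.04],0,1],[[0,0,0.01],0,1],[[-0.01,0,0],0,1],[[-0.01,0,0],0,1],[[-0.01,0,0],0,1],[[-0.008,0,0],0,1],[[-0.006,0,0],0,1],[[-0.006,0,0],0,1],[[-0.006,0,0],0,1],[[-0.006,0,0],0,1],[[-0.006,0,0],0,1],[[-0.004,0,0],0,1],[[-0.003,0,0],0,1],[[0,0,0],0,1]])

```text
t: 20.15
eef_pos: [0.5609, -0.0814, 0.0012]
ee_rot: [0.633, 0.774, -0.0, 0.0]
ft_force: [-0.0, 0.3, 1.2]
grip_width: -0.001
```

apply_moves(increments=[[[0.02,0,0],0,1],[[0.04,0,0],0,1],[[0.04,0,-0.03],0,1],[[0.04,0,-0.04],0,1],[[0.04,0,-0.04],0,1],[[0.04,0,-0.04],0,1],[[0,0,0],0,1]])

```text
t: 20.85
eef_pos: [0.5212, 0.1245, 0.1418]
ee_rot: [0.631, 0.776, 0.003, 0.002]
ft_force: [0.4, -0.4, 0.1]
grip_width: 0.001
```

```bash
python3 -c "
from h import *
look('a19');flat()
cv2.imwrite('pics/top19.png',viewer.snapshot('top')['color'][:,:,::-1])"
```

```text
t 20.85 tcp board [-0.2515  0.0074  0.1418] F [ 0.4 -0.4  0.1] Fb 0.5
scene 1830 ((52.29767608642578, -2.521106719970703), (117.05729675292969, 170.377197265625), 89.48999786376953) [[-33.0, -60.0], [137.0, -62.0], [138.0, 55.0], [-32.0, 57.0]] z [0.041  0.0461 0.0508]
top 2196 ((50.061683654785156, 4.220722198486328), (101.08946990966797, 163.38137817382812), 89.82572174072266) [[-32.0, -46.0], [132.0, -47.0], [132.0, 55.0], [-31.0, 55.0]] z [0.0392 0.0438 0.0483]
```

View pics/a19.png

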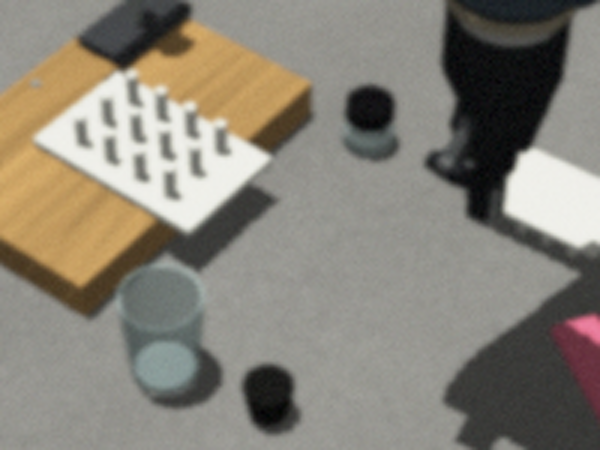

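View pics/top19.png

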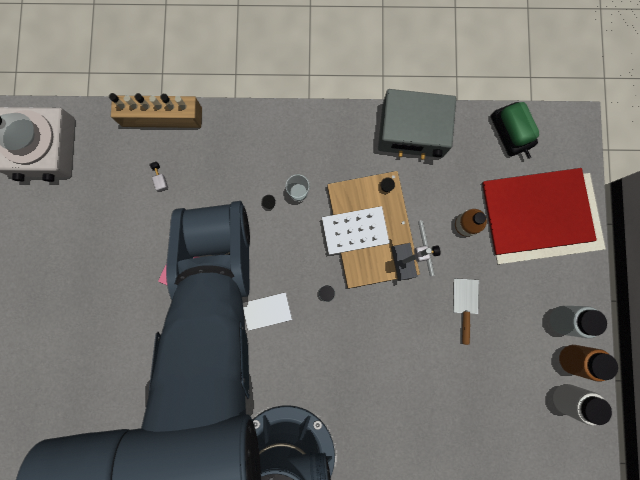

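The plate lies flat with its pegs up and about 80% of it on the board. In the top view the beaker (297,187), stopper_b (268,202), jar (327,293), stopper_a (387,185) and small white plate are where they started, and the arm is clear. Handing in.

```bash
python3 -c "
from h import *
print(job.finish_job())"
```

```text
the job is handed in; nothing more can be done
None
```

I pushed the large white plate against the board's front edge with shut fingertips until it tipped up on edge and flipped over. I then pushed its end about 30 mm further on and handed the job in at about 21 s.

**Last checks:**
- **Plate:** it lies flat with its pegs up. In the board frame the top camera puts it at x -32 to 132 mm and y -46 to 55 mm, so about 80% of it is on the board. The scene camera gives nearly the same x, but its outline is about 10–15 mm wider because it includes peg sides.
- **Other things:** in the last top picture they are where they started, except the pink plate. The arm mostly hid that one, and I did not measure it again. The fingers stayed clear of it.
- **Force:** the highest I read was about 17 N.

**What went wrong or disagreed:**
- **Tool height:** the real fingertips sit about 30 mm above the reported TCP. My first push therefore passed over the plate without moving it, and I corrected for that from the cameras.
- **Slip during the tip:** one front corner slipped to the bench at about 40°. Lowering the plate part of the way squared it on the bench, and the flip then went through.

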